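Load the bearing gauge, then draw its arm out to the index and hold it

TASK

Put the round bearing cup and the square bearing block, wide foot down, fully home in the nests of matching shape on the gauge. Then squeeze the lock button on the gauge arm's grip, draw the arm out until its pointer is level with the index clip on the scale, and finish holding it there: keep the button squeezed and do not let go. Leave the other things on the bench where they are.

Things in the scene. Friction and masses are not known exactly. Their poses are not given: they have to be found in the camera images.
- gauge: Bearing gauge, fixed: grey plate 200 x 310 x 8 mm lying flat. Origin on the bench surface; plate spans local x -110 to 90, y -155 to 155 mm; z up. Its arm slides out along +y on the line x = 25 mm, from a square outer tube (24 mm, top 46 mm above the bench, clamps to 50) at y -154 to -30 mm. Nests at x = -65, y = +55 and -55 mm (which is which varies). Scale bar at x 55 to 77, y -20 to 125 mm.
- nest_round: Nest pad 80 x 80 x 18 mm fixed on the gauge plate, square with it, with one round pocket, 43 mm wide (1.5 mm clearance all round), 14 mm deep, chamfered 2 mm at the mouth. Origin under the pocket's centre, 8 mm above the bench; the pad's top is 18 mm above the origin.
- round_floor (a point): Centre of the floor of the round pocket, 12 mm above the bench.
- nest_square: Nest pad like the other, with one square pocket 41 x 41 mm (1.5 mm clearance all round), 14 mm deep, its sides parallel to the gauge's axes. Origin under the pocket's centre, 8 mm above the bench.
- square_floor (a point): Centre of the floor of the square pocket, 12 mm above the bench.
- cup: Loose steel bearing cup, round, 56 mm tall, about 0.16 kg: foot 40 mm in diameter and 22 mm tall, above it a round neck 28 mm in diameter from 24 to 56 mm, to grip. Stands on the bench left or right of the gauge. Origin at the centre of its underside, z up.
- block: Loose steel bearing block, square, 56 mm tall, about 0.18 kg: foot 38 x 38 x 22 mm, above it a square neck 26 x 26 mm from 22 to 56 mm, to grip, sides parallel to its own x and y. Stands on the bench, turned, on the other side of the gauge. Origin at the centre of its underside, z up.
- slide (a joint): How far the gauge arm is drawn out, m: 0 stowed (as it starts), 0.11 fully out. Locked at 0 until the button is squeezed in. A spring draws it back in with 2.5 N at 0, rising to 5 N fully out, so it runs back if let go.
- lock (a joint): How far the lock button is squeezed in, m: 0 out, 0.006 fully in. The lock frees the arm from about 0.004; fully in takes 7 N. A spring pushes the button out.
- grip (a point): Middle of the upright black grip block on the arm's end, 77 mm above the bench, moves with the arm. Block 28 mm along gauge x, 24 mm along y, top 98 mm above the bench. The lock button, 18 mm wide, 64 to 90 mm above the bench, stands out 7 mm from the block's +x side and goes in along gauge -x to 1 mm: fingers closing on the block along gauge x at this height squeeze it. Below 50 mm: arm, scale.
- pointer (a point): Tip of the thin pointer (3 mm wide) that sticks out from the foot of the grip block over the scale bar, 30 mm above the bench, 38 mm from the grip's middle along the gauge's +x. It moves with the arm.
- clip: Brass index clip fixed on the outer edge of the scale bar (top 26 mm above the bench, ticks every 10 mm) at the wanted mark, 45 to 100 mm along gauge +y from the stowed pointer; axes parallel to the gauge's. 12 mm long, 10 mm high, with a nib 2.5 mm wide towards the pointer. Origin on the bar's top on the nib's centre line: the arm is at the mark when the pointer's y in this frame is 0.
- lockring: Bystander: dark steel ring, 48 mm wide, 10 mm high. Origin at the centre of its underside.
- jar: Bystander: grey jar with a black lid, 60 mm wide, 70 mm high. Origin at the centre of its underside.
- socket: Bystander: small steel socket, 26 mm wide, 36 mm high. Origin at the centre of its underside.
- spacer: Bystander: aluminium spacer tube standing upright, 22 mm wide, 30 mm high. Origin at the centre of its underside.

How it is judged:
On the way, in this order (a step that is already met when the one before it is completed fails the run):
1. cup and block both stand home in their nests, let go, with the arm still stowed (z of cup in the frame of round_floor between -0.003 and 0.003 m and horizontal distance between cup and round_floor below 0.004 m and angle between each of cup, block's own z axis and vertical below 0.06 rad and z of block in the frame of square_floor between -0.003 and 0.003 m and horizontal distance between block and square_floor below 0.004 m and contact force between the fingers and cup below 0.1 N and contact force between the fingers and block below 0.1 N and value of joint slide below 0.01 m), for 0.2 s.
2. the arm is drawn out by more than 30 mm with the lock button squeezed (value of joint slide above 0.03 m and value of joint lock above 0.004 m), for 0.1 s.
At the end, for the whole second after the job is handed in: Cup in the round and block in the square nest, untouched, upright (0.06 rad), within 4 mm of centre and 3 mm of the floor; pointer within 4 mm of the clip along the scale and still; fingers hold the grip with over 5 N and keep the lock button in by over 4 mm (z of cup in the frame of round_floor between -0.003 and 0.003 m and horizontal distance between cup and round_floor below 0.004 m and angle between each of cup, block's own z axis and vertical below 0.06 rad and z of block in the frame of square_floor between -0.003 and 0.003 m and horizontal distance between block and square_floor below 0.004 m and contact force between the fingers and cup below 0.1 N and contact force between the fingers and block below 0.1 N and y of pointer in the frame of clip between -0.004 and 0.004 m and value of joint lock above 0.004 m and contact force between the fingers and gauge above 5 N and velocity of joint slide between -0.01 and 0.01 m/s); the arm keeps its last pose, push and grip.
It fails at once if another thing on the bench is moved by more than 30 mm (distance of any of lockring, jar, socket, spacer from where it was at the start of the episode above 0.03 m).
It also fails if it takes over 67 s, if anything falls off the work surface, if the arm or the gripper's body presses on something with over 40 N, if the wrist force passes 120 N, or if a joint passes its speed limit or range.

ROBOT

A 7-joint arm with a two-finger parallel gripper is mounted at the origin on the work surface. World frame = base frame: x ahead of the robot, y to its left, z up, the work surface at z = 0. Lengths are in m, angles in rad, forces in N, time in s.
With the tool pointing down it reaches from about 0.4 to 0.9 m from the base axis. Payload 5.6 kg.
Tool frame: the origin (TCP) lies at the very end of the fingers, on their centre line; the grasp point (between the pads) lies 19 mm behind it; z points along the fingers, y is the line along which they close (so a half turn about z gives the same grasp; the last joint's range is limited). The gripper opens to 92 mm and grips with 3 to 60 N. Pads are 20 mm wide; open, the fingers measure 128 mm over their backs; the gripper's body (75 mm by 189 mm) begins 69 mm behind the grasp point.
Start: joints at [-1.315, 0.468, -0.012, 1.603, 0.006, 1.071, -0.056], TCP at [0.191, 0.621, 0.215] pointing down, gripper open.
Joint ranges: [-2.53, 2.53], [-0.31, 2.02], [-1.57, 1.55], [0.28, 2.44], [-1.29, 4.43], [0.15, 1.84], [-2.92, 2.92]. Speed limits (rad/s): [2.57, 2.57, 3.14, 3.14, 3.14, 3.14, 3.14].

INTERFACE

Orientations are given as a rotation vector (axis times angle).
In Python, from station import r, capture gives the robot as it stands. The module is installed in compiled form; this text tells all that it offers.
- The arm moves only by the shell command python3 -m handwheel 'ROWS'. ROWS is JSON, a list of rows, each a list of 5 numbers: the shift along the tool's x, y, z in units of 25 mm (1.0 is 25 mm), then the turn about the tool's z in units of 5 degrees (1.0 is 5 degrees), then the opening, from -1 (shut) to 1 (fully open). In form: [[dx, dy, dz, spin, grip], ...]. A call has 1 to 12 rows; each row is the pose to reach, as a shift and turn from the pose commanded when the call began, along the tool's axes at that moment; what a row does not reach only later rows make up. A row lasts 1/12 s, in which the tool goes at most 41.7 mm and 7.16 degrees, less where a joint would pass 70% of its speed; a pose out of reach is approached as far as the arm can. A call with a gripper value outside its range is refused whole. The fingers move at their own pace and stop on an object; the grip force is fixed at half the most. Time passes only in rows, so rows that repeat a pose let the fingers close. It gives the time, the measured TCP pose, the force, the opening and the grip force at its end, in the units of the state.
- r.read_state(): the state, without advancing time (a new reading comes with each control period).
- capture(name): name is "side" or "top"; returns a dict with "pixels" (400x640x3 uint8, red, green, blue), "camera_matrix" (3x3 intrinsics, pixels), "world_from_camera" (4x4, takes a point from camera to world coordinates). Camera axes: x right, y down, z forward; pixel columns grow to the right and rows downward; lengths in m; the calibration is good to about 2 mm. A picture is of the moment at which its call begins. There is no depth.
- r.close_job(): hands the job in; it is judged then, once.
The state is a dict: "time": time; "q": joint angles; "joint_vel": joint speeds; "joint_efforts": joint torques, N m; "tool_pos": TCP position; "ee_rot": TCP orientation; "ft_force": force on the tool from outside, world axes, zero at the start; "torque": the same for the moment, N m; "width": finger opening in m; "gripper_force": force on a finger pad.
Only numpy, scipy, OpenCV 4.12 (cv2) and the standard library are available. Lean on these libraries where they do the work, as an engineer would, in place of code of your own. Each camera call takes 0.05 s, during which the arm holds its last target. There are 200 camera calls.

## Working session

There is one attempt and no reset: what is moved stays moved. The work goes in short steps, Python scripts to look and compute and a shell command to move; the robot and the scene stay as the last step left them, time stands still between calls to the robot, and variables do not carry over. Pictures are saved under pics/ and viewed, at most 10 in all, crops included, and the job is handed in when it is done.

```bash
mkdir -p pics
python3 - <<'E'
from station import r,capture
import cv2,numpy as np,pickle
d={}
for n in("top","side"):
    c=capture(n);d[n]=c;cv2.imwrite(f"pics/{n}0.png",c["pixels"][:,:,::-1]);print(n,c["camera_matrix"].tolist(),np.round(c["world_from_camera"],3).tolist())
pickle.dump(d,open("c0.pkl","wb"))
s=r.read_state();print(s["time"],s["tool_pos"],s["ee_rot"],s["width"])
E
```

```text
top [[476.8920998014307, 0.0, 313.4904089546458], [0.0, 476.8920998014307, 208.1955194667253], [0.0, 0.0, 1.0]] [[0.001, -0.981, 0.195, 0.366], [-1.0, -0.004, -0.015, 0.007], [0.015, -0.195, -0.981, 1.057], [0.0, 0.0, 0.0, 1.0]]
side [[471.52119776306716, 0.0, 315.51689799340795], [0.0, 471.52119776306716, 197.9421109255787], [0.0, 0.0, 1.0]] [[-0.991, -0.06, 0.116, 0.444], [-0.13, 0.518, -0.845, 0.885], [-0.01, -0.853, -0.522, 0.639], [0.0, 0.0, 0.0, 1.0]]
0.1 [0.19126129 0.62067907 0.21372616] [-4.67762708e-01 -3.10643682e+00  2.50387211e-03] 0.09176137886181335
```

View pics/top0.png

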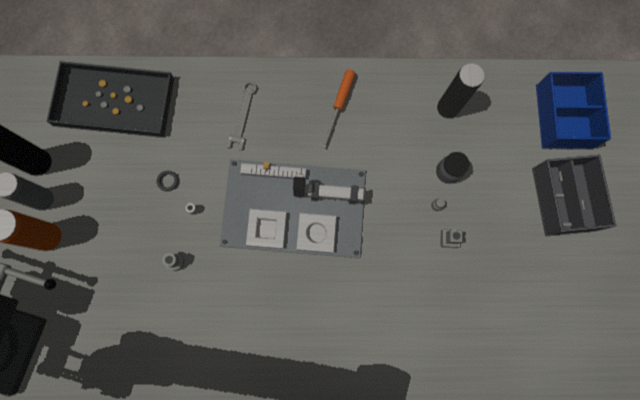

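View pics/side0.png

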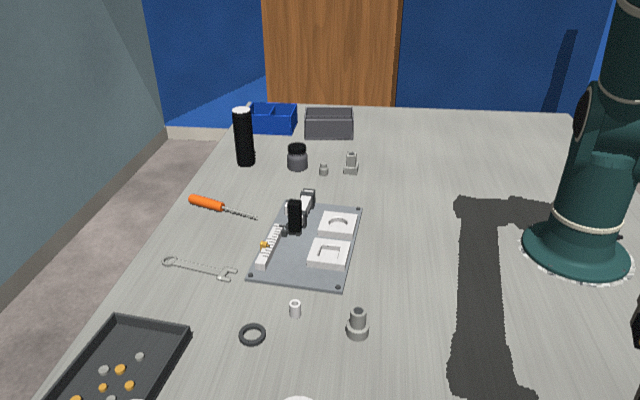

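Top view: gauge at about (295,208), cup at (172,261) on its left, block at (453,237) on its right. The gauge's +y points image-left. I'll zoom in to get precise features.

```bash
cat > h.py <<'E'
import numpy as np,cv2,pickle
def ray(c,u,v):
    K=c["camera_matrix"];T=c["world_from_camera"]
    d=T[:3,:3]@np.linalg.solve(K,[u,v,1.]);return T[:3,3],d
def onz(c,u,v,z):
    o,d=ray(c,u,v);return (o+d*(z-o[2])/d[2])[:2]
def proj(c,p):
    T=c["world_from_camera"];q=c["camera_matrix"]@(T[:3,:3].T@(np.array(p)-T[:3,3]));return q[:2]/q[2]
E
python3 - <<'E'
from h import *
d=pickle.load(open("c0.pkl","rb"));I=d["top"]["pixels"][:,:,::-1]
a=cv2.resize(I[150:270,210:375],None,fx=4.8,fy=4.8,interpolation=cv2.INTER_CUBIC)
cv2.imwrite("pics/g.png",np.clip(a*1.5,0,255))
b=[cv2.resize(I[y:y+40,x:x+50],None,fx=8,fy=8,interpolation=cv2.INTER_CUBIC) for x,y in((150,240),(430,218))]
S=d["side"]["pixels"][:,:,::-1]
e=[cv2.resize(S[y:y+32,x:x+50],None,fx=8,fy=8,interpolation=cv2.INTER_CUBIC) for x,y in((333,308),(325,148))]
cv2.imwrite("pics/p.png",np.clip(np.vstack([np.hstack(b),np.hstack(e)])*1.5,0,255))
E
```

```text
[ WARN:0@0.084] global loadsave.cpp:1063 imwrite_ Unsupported depth image for selected encoder is fallbacked to CV_8U.
```

View pics/g.png

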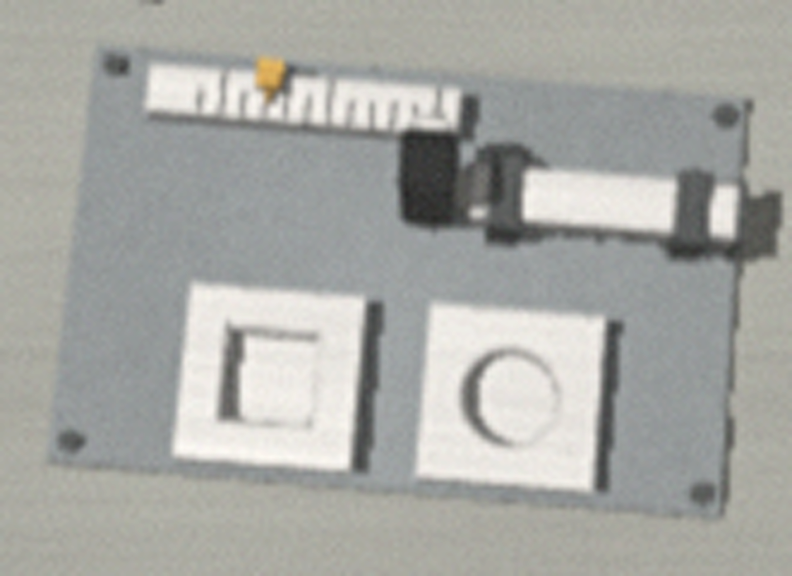

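View pics/p.png

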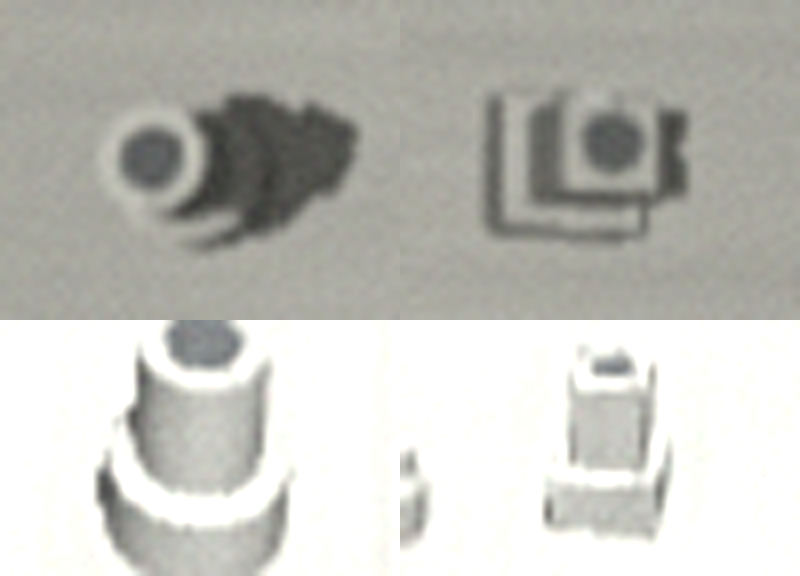

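```bash
cat > m.py <<'E'
from h import *
d=pickle.load(open("c0.pkl","rb"));t=d["top"];s=d["side"]
I=cv2.cvtColor(t["pixels"],cv2.COLOR_RGB2GRAY)
scr=[]
for x,y in[(117,65),(727,115),(703,493),(71,441)]:
    u,v=x/4.8+209.6,y/4.8+149.6
    iu,iv=round(u),round(v);w=I[iv-3:iv+4,iu-3:iu+4].astype(float);k=np.clip(np.median(w)-8-w,0,None)
    yy,xx=np.mgrid[-3:4,-3:4];scr.append((iu+(k*xx).sum()/k.sum(),iv+(k*yy).sum()/k.sum()))
P=np.array([onz(t,*p,.008) for p in scr])
cen=P.mean(0); e=(P[0]-P[1])+(P[3]-P[2]); yaw=np.arctan2(-e[0],e[1])
f=(P[0]-P[3])+(P[1]-P[2]); yaw2=np.arctan2(f[1],f[0])
R=np.array([[np.cos(yaw),-np.sin(yaw)],[np.sin(yaw),np.cos(yaw)]])
org=cen-R@[-.010,0]
G=lambda x,y,z:np.r_[org+R@[x/1e3,y/1e3],z/1e3]
cup=onz(t,168.4,259.3,.056);blk=onz(t,456.2,235.4,.056)
def cent(c):
    hsv=cv2.cvtColor(c["pixels"],cv2.COLOR_RGB2HSV);m=cv2.inRange(hsv,(10,100,60),(30,255,255))
    n,l,st,ce=cv2.connectedComponentsWithStats(m);return [(ce[i].round(1),st[i][4]) for i in range(1,n) if st[i][4]>4]
if __name__=="__main__":
    print("org",org,"yaw deg",np.degrees([yaw,yaw2]));print("screws local mm",((P-org)@R*1e3).round(1).tolist())
    print("cup",cup,"blk",blk,"side proj blk",proj(s,[*blk,.056]),"cup",proj(s,[*cup,.056]))
    print("round",G(-65,-55,12),"square",G(-65,55,12))
    print("grip",G(25,-12,77)); print("orange top",[o for o in cent(t) if 215<o[0][0]<380 and o[0][1]>150],"side",[o for o in cent(s) if 240<o[0][0]<290 and 220<o[0][1]<270])
    out=[]
    for c,(x,y,w,h) in((t,(210,150,165,120)),(s,(240,180,130,120))):
        z=4.8 if c is t else 5;a=np.clip(cv2.resize(c["pixels"][y:y+h,x:x+w,::-1],None,fx=3,fy=3,interpolation=cv2.INTER_CUBIC)*1.3,0,255).astype(np.uint8)
        for cy in(-55,55):
            for dx,dy,zz in[(-40,-40,26),(40,-40,26),(40,40,26),(-40,40,26),(20.5,20.5,26),(-20.5,20.5,26),(20.5,-20.5,26),(-20.5,-20.5,26)]:
                q=(proj(c,G(-65+dx,cy+dy,zz))+.5-[x,y])*3;cv2.circle(a,tuple(int(round(k)) for k in q),1,(0,0,255),-1)
        for g in[(-110,155),(90,155),(90,-155),(-110,-155)]:
            q=(proj(c,G(*g,8))+.5-[x,y])*3;cv2.circle(a,tuple(int(round(k)) for k in q),1,(255,0,255),-1)
        out.append(a)
    H=max(o.shape[0] for o in out);out=[cv2.copyMakeBorder(o,0,H-o.shape[0],0,0,0) for o in out]
    o=np.hstack(out);cv2.imwrite("pics/ov.png",cv2.resize(o,None,fx=800/o.shape[1],fy=800/o.shape[1]) if o.shape[1]>800 else o)
E
python3 m.py
```

```text
org [0.58714016 0.03447875] yaw deg [-4.6028734  -4.64239596]
screws local mm [[80.1, 144.9], [80.0, -145.0], [-100.0, -145.2], [-100.1, 145.4]]
cup [0.45524432 0.2948727 ] blk [ 0.50747926 -0.31117918] side proj blk [350.87757832 152.93816663] cup [357.68022268 309.88953597]
round [ 0.51793611 -0.01512769  0.012     ] square [0.52676349 0.09451755 0.012     ]
grip [0.61109655 0.02051123 0.077     ]
orange top [(array([265.9, 165.2]), np.int32(31))] side [(array([263.2, 244.5]), np.int32(50))]
```

View pics/ov.png

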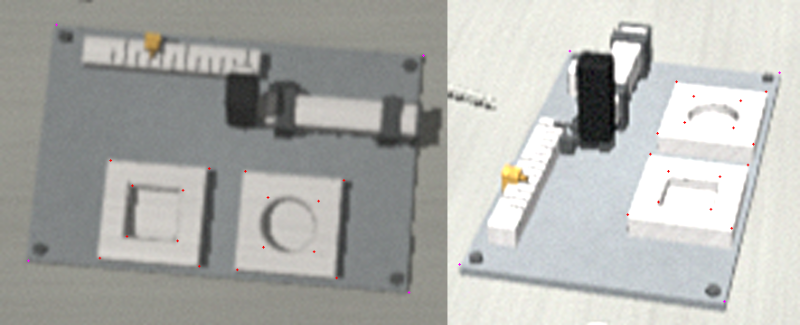

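Overlay matches the pads and plate within about 1 px in both views, so the gauge pose is good. Next: block yaw, tool heading and first move.

Run:
```python
from m import *
from scipy.spatial.transform import Rotation as Ro
from station import r
st=r.read_state();A=Ro.from_rotvec(st["ee_rot"]).as_matrix();print(A.round(3).tolist(),st["q"])
ct=lambda x,y:((x-400)/8+429.6,y/8+217.6)
cs=lambda x,y:((x-400)/8+324.6,(y-320)/8+147.6)
for n,c,a,b,z in[("top foot front",t,ct(490,235),ct(640,240),0.0),("top foot left",t,ct(490,95),ct(490,235),0),("top neck L",t,ct(567,95),ct(561,187),.056),("neckfront",t,ct(561,189),ct(655,193),.056),("sidefoot",s,cs(547,525),cs(655,538),0)]:
    v=onz(c,*b,z)-onz(c,*a,z);print(n,np.degrees(np.arctan2(v[1],v[0])).round(1),np.linalg.norm(v).round(4))
tp=st["tool_pos"]
for n,p in(("cup",cup),("blk",blk)):
    dd=A.T@(np.r_[p,0.1]-tp);print(n,(dd/0.025).round(2))
I=t["pixels"][215:250,430:475];print()
```

```text
[[-0.956, 0.294, -0.0], [0.294, 0.956, -0.002], [-0.0, -0.002, -1.0]] [-1.31500425  0.46831232 -0.01156781  1.6035179   0.00596913  1.07139655
 -0.05630874]
top foot front -91.7 0.042
top foot left 177.1 0.0396
top neck L 173.2 0.0248
neckfront -92.3 0.025
sidefoot 172.1 0.0389
cup [-13.93  -9.34   4.57]
blk [-23.06 -31.89   4.6 ]
```

```bash
python3 -m handwheel '[[-1.2,-0.8,0.2,1.3,1],[-2.4,-1.6,0.4,2.6,1],[-3.6,-2.4,0.6,3.9,1],[-4.8,-3.2,0.8,5.2,1],[-6,-4,1,6.5,1],[-7.2,-4.8,1,7.8,0.6],[-8.4,-5.6,1,9.1,0.5],[-9.6,-6.4,1,10.4,0.5],[-10.8,-7.2,1,11.7,0.5],[-12,-8,1,13,0.5],[-13.2,-8.8,1.5,14.3,0.5],[-13.93,-9.34,2,15.5,0.5]]'
cat > rel.py <<'E'
import sys
from m import *
from scipy.spatial.transform import Rotation as Ro
from station import r
def rel(p,w=None):
    st=r.read_state();A=Ro.from_rotvec(st["ee_rot"]).as_matrix();h=np.degrees(np.arctan2(A[1,1],A[0,1]))
    print("t",st["time"],"tcp",st["tool_pos"].round(4),"heading",h.round(2),"q",np.round(st["q"],2),"w",st["width"],"units",(A.T@(np.array(p)-st["tool_pos"])/.025).round(3))
E
python3 -c "
from rel import *
rel([*cup,.026])"
```

```text
time: 1.1
tool_pos: [0.4582, 0.2923, 0.165]
ee_rot: [2.318, 2.118, 0.003]
ft_force: [-0.2, -0.4, 0.2]
width: 0.0693
gripper_force: 0.0
t 1.1 tcp [0.4582 0.2923 0.165 ] heading -5.15 q [-0.94  0.36  0.38  1.93 -0.17  0.88 -0.56] w 0.0692570908737727 units [ 0.091 -0.14   5.56 ]
```

```bash
python3 -m handwheel '[[0,0,1.5,0,0.4],[0,0,3,0,0.4],[0,0,4.4,0,0.4],[0,0,5.1,0,0.4],[0,0,5.4,0,0.4],[0,0,5.4,0,0.4],[0,0,5.4,0,0.4]]'
python3 -c "
from rel import *
rel([*cup,.028])"
```

```text
time: 1.68
tool_pos: [0.4559, 0.2957, 0.03]
ee_rot: [2.309, 2.13, 0.001]
ft_force: [-0.6, -0.6, 1.1]
width: 0.0639
gripper_force: 0.0
t 1.6833 tcp [0.4559 0.2957 0.03  ] heading -4.63 q [-0.88  0.57  0.3   2.   -0.28  0.61 -0.47] w 0.06386569831890831 units [-0.034 -0.023  0.082]
```

```bash
python3 -m handwheel '[[0,0,0,0,-1],[0,0,0,0,-1],[0,0,0,0,-1],[0,0,0,0,-1],[0,0,0,0,-1],[0,0,0,0,-1],[0,0,0,0,-1],[0,0,0,0,-1]]'
python3 -c "
from rel import *
rel(G(-65,-55,120))"
```

```text
time: 2.35
tool_pos: [0.4556, 0.2957, 0.03]
ee_rot: [-2.309, -2.13, -0.001]
ft_force: [-0.5, -0.6, 4.2]
width: 0.0274
gripper_force: 30.0
t 2.35 tcp [0.4556 0.2957 0.03  ] heading -4.62 q [-0.88  0.57  0.3   2.   -0.28  0.61 -0.47] w 0.02736048420046597 units [-12.192   3.486  -3.605]
```

```bash
python3 -m handwheel '[[0,0,-1.5,0,-1],[0,0,-3,0,-1],[-1,0.3,-3.6,0,-1],[-2.4,0.7,-3.6,0,-1],[-3.9,1.1,-3.6,0,-1],[-5.4,1.5,-3.6,0,-1],[-6.9,2,-3.6,0,-1],[-8.4,2.4,-3.6,0,-1],[-9.9,2.8,-3.6,0,-1],[-11.2,3.2,-3.6,0,-1],[-12,3.4,-3.6,0,-1],[-12.19,3.49,-3.6,0,-1]]'
python3 -m handwheel '[[0,0,1,0,-1],[0,0,1.8,0,-1],[0,0,2.2,0,-1],[0,0,2.2,0,-1],[0,0,2.2,0,-1]]'
python3 - <<'E'
from rel import *
from station import capture
rel(G(-65,-55,42))
for n in("side","top"):
    c=capture(n);d[n]=c
pickle.dump(d,open("c1.pkl","wb"))
z=[]
for n,c in(("top",t),("side",s)):
    a=d[n]["pixels"][:,:,::-1];q=proj(c,G(-65,-55,26));u,v=int(q[0])-33,int(q[1])-35
    a=np.clip(cv2.resize(a[v:v+60,u:u+66],None,fx=6,fy=6,interpolation=cv2.INTER_CUBIC).astype(float)*1.4,0,255)
    z.append(a)
cv2.imwrite("pics/n1.png",np.hstack(z).astype(np.uint8))
E
```

```text
time: 3.35
tool_pos: [0.5177, -0.0204, 0.1194]
ee_rot: [2.315, 2.121, -0.002]
ft_force: [-0.4, -1.0, -2.0]
width: 0.0275
gripper_force: 30.0
time: 3.77
tool_pos: [0.5175, -0.0147, 0.0643]
ee_rot: [-2.308, -2.13, 0.002]
ft_force: [-0.1, -0.8, -2.0]
width: 0.0273
gripper_force: 30.0
t 3.7667 tcp [ 0.5175 -0.0147  0.0643] heading -4.58 q [-0.36  0.48  0.4   2.05 -0.3   0.66  0.16] w 0.027250359844054228 units [-0.014  0.021  0.891]
```

View pics/n1.png

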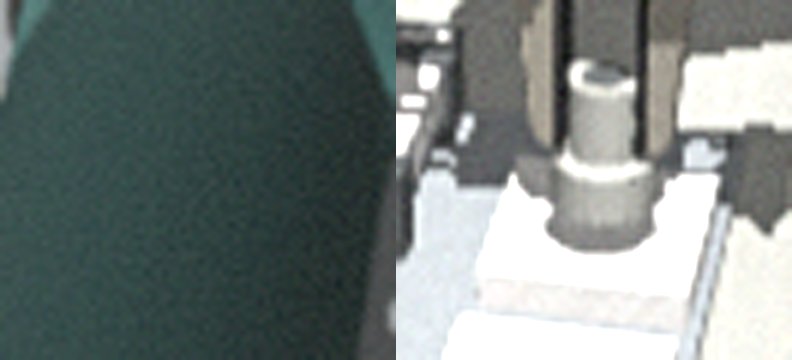

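The top view is hidden by the arm. The side view shows the cup upright and centred just above the round nest, so I'll lower it while watching the force.

```bash
python3 -m handwheel '[[0,0,0.2,0,-1],[0,0,0.35,0,-1],[0,0,0.5,0,-1],[0,0,0.65,0,-1],[0,0,0.75,0,-1],[0,0,0.75,0,-1]]'; python3 -m handwheel '[[0,0,0.08,0,-1],[0,0,0.15,0,-1],[0,0,0.15,0,-1]]'
```

```text
time: 4.37
tool_pos: [0.5184, -0.0126, 0.0462]
ee_rot: [-2.306, -2.131, -0.004]
ft_force: [0.7, 5.8, 1.0]
width: 0.0272
gripper_force: 30.0
time: 4.62
tool_pos: [0.5182, -0.0126, 0.0422]
ee_rot: [-2.306, -2.131, -0.004]
ft_force: [0.4, 6.1, -0.6]
width: 0.0274
gripper_force: 30.0
```

```bash
python3 -m handwheel '[[0.08,0,0.06,0,-1],[0.08,0,0.1,0,-1],[0.08,0,0.1,0,-1]]'
```

```text
time: 4.87
tool_pos: [0.5184, -0.0126, 0.0413]
ee_rot: [-2.308, -2.13, -0.003]
ft_force: [-5.6, 1.3, 17.7]
width: 0.0267
gripper_force: 30.0
```

```bash
python3 -m handwheel '[[0,0,0,0,0.4],[0,0,0,0,0.4],[0,0,0,0,0.4],[0,0,0,0,0.4],[0,0,-1.5,0,0.4],[0,0,-3,0,0.4],[0,0,-4,0,0.4],[0,0,-4,0,0.4],[0,0,-4,0,0.4]]'
python3 -c "
from rel import *
rel([*blk,.12])"
```

```text
time: 5.62
tool_pos: [0.5189, -0.0131, 0.1407]
ee_rot: [2.308, 2.129, 0.004]
ft_force: [0.7, -0.1, 0.2]
width: 0.0642
gripper_force: 0.0
t 5.6167 tcp [ 0.5189 -0.0131  0.1407] heading -4.61 q [-0.42  0.36  0.47  2.01 -0.22  0.81  0.09] w 0.06418146343199202 units [-11.921   0.5     0.819]
```

```bash
python3 -m handwheel '[[-1.2,0.1,0,0,0.3],[-2.7,0.2,0,0,0.3],[-4.2,0.2,0,0,0.3],[-5.7,0.3,0,0,0.3],[-7.2,0.3,0,0,0.3],[-8.7,0.4,0,0,0.3],[-10.2,0.4,0.4,0,0.3],[-11.4,0.5,0.8,0,0.3],[-11.92,0.5,0.8,0,0.3],[-11.92,0.5,0.8,0,0.3],[-11.92,0.5,0.8,0,0.3]]'
python3 - <<'E'
from rel import *
from station import capture
rel([*blk,.028])
print("small thing",onz(t,439,204,.03))
c={n:capture(n) for n in("side","top")};pickle.dump(c,open("c2.pkl","wb"))
a=c["top"]["pixels"][:,:,::-1];b=c["side"]["pixels"][:,:,::-1]
k=lambda i,x,y,w,h:np.clip(cv2.resize(i[y:y+h,x:x+w],(400,400*h//w),interpolation=cv2.INTER_CUBIC).astype(float)*1.4,0,255)
cv2.imwrite("pics/n2.png",np.vstack([np.hstack([k(a,280,195,80,60),k(b,305,120,80,60)]),np.hstack([k(t["pixels"][:,:,::-1],425,195,60,45),k(b,305,200,80,60)])]))
E
```

```text
time: 6.53
tool_pos: [0.5058, -0.3105, 0.1185]
ee_rot: [-2.308, -2.128, 0.001]
ft_force: [0.6, 0.5, -0.6]
width: 0.0596
gripper_force: 0.0
t 6.5333 tcp [ 0.5058 -0.3105  0.1185] heading -4.67 q [ 0.12  0.52  0.5   1.85 -0.32  0.86  0.69] w 0.05964513479207499 units [-0.027  0.076  3.618]
small thing [ 0.58094713 -0.28530035][ WARN:0@2.440] global loadsave.cpp:1063 imwrite_ Unsupported depth image for selected encoder is fallbacked to CV_8U.
```

View pics/n2.png

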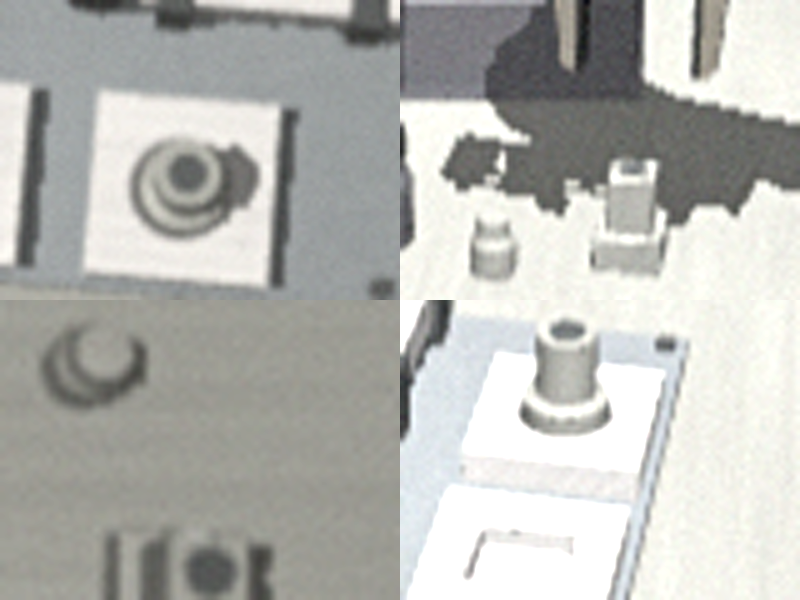

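The cup is home and upright in the round nest, and the open fingers hang above the block with the socket well clear. Now I'll descend on the block.

```bash
python3 -m handwheel '[[0,0.06,1.3,0,0.3],[0,0.06,2.5,0,0.3],[0,0.06,3.3,0,0.3],[0,0.06,3.6,0,0.3],[0,0.06,3.6,0,0.3],[0,0.06,3.6,0,-1],[0,0.06,3.6,0,-1],[0,0.06,3.6,0,-1],[0,0.06,3.6,0,-1],[0,0.06,3.6,0,-1],[0,0.06,3.6,0,-1],[0,0.06,3.6,0,-1]]'
python3 -c "
from rel import *
rel(G(-65,55,120))"
```

```text
time: 7.63
tool_pos: [0.5082, -0.3116, 0.0303]
ee_rot: [2.309, 2.13, 0.001]
ft_force: [-2.0, 0.8, 5.7]
width: 0.0261
gripper_force: 30.0
t 7.6333 tcp [ 0.5082 -0.3116  0.0303] heading -4.62 q [ 0.17  0.65  0.43  1.88 -0.4   0.7   0.76] w 0.02609408381125022 units [16.25  -0.568 -3.586]
```

```bash
python3 -m handwheel '[[0,0,-1.5,0,-1],[0,0,-3,0,-1],[0.8,0,-4.2,0,-1],[2.3,-0.1,-4.4,0,-1],[3.9,-0.1,-4.4,0,-1],[5.5,-0.2,-4.4,0,-1],[7.1,-0.2,-4.4,0,-1],[8.7,-0.3,-4.4,0,-1],[10.3,-0.4,-4.4,0,-1],[11.9,-0.4,-4.4,0,-1],[13.5,-0.5,-4.4,0,-1],[15,-0.55,-4.4,0,-1]]'
python3 -m handwheel '[[0.9,0,0,0,-1],[1.25,0,0,0,-1],[1.25,0,1,0,-1],[1.25,0,2,0,-1],[1.25,0,2.9,0,-1],[1.25,0,2.9,0,-1],[1.25,0,2.9,0,-1]]'
python3 - <<'E'
from rel import *
from station import capture
rel(G(-65,55,42))
b=capture("side")["pixels"][:,:,::-1]
cv2.imwrite("pics/n3.png",np.clip(cv2.resize(b[185:285,285:375],None,fx=6,fy=6,interpolation=cv2.INTER_CUBIC).astype(float)*1.2,0,255).astype(np.uint8))
E
```

```text
time: 8.63
tool_pos: [0.5238, 0.0658, 0.1394]
ee_rot: [-2.308, -2.13, 0.0]
ft_force: [1.0, 0.1, -1.4]
width: 0.0259
gripper_force: 30.0
time: 9.22
tool_pos: [0.5262, 0.0931, 0.0663]
ee_rot: [-2.311, -2.128, 0.005]
ft_force: [0.4, -0.0, -0.4]
width: 0.0258
gripper_force: 30.0
t 9.2167 tcp [0.5262 0.0931 0.0663] heading -4.72 q [-0.55  0.5   0.4   2.01 -0.3   0.68 -0.05] w 0.02576172931577012 units [0.06  0.021 0.974]
```

View pics/n3.png

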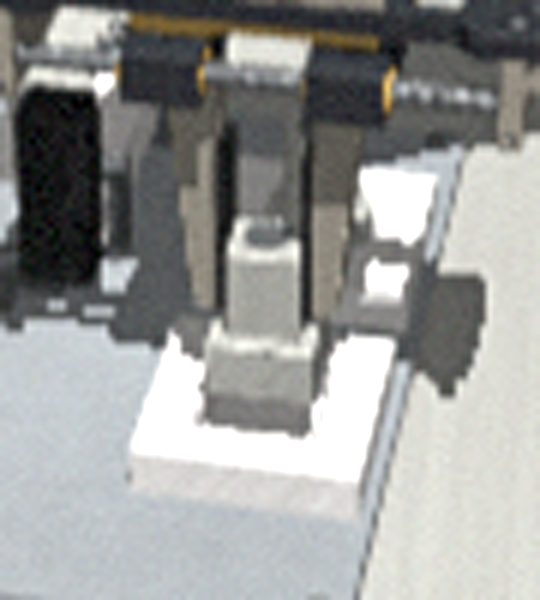

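The block hangs square and centred above the square nest at around (265,400) in the crop. Lowering.

```bash
python3 -m handwheel '[[0.06,0.02,0.2,0,-1],[0.06,0.02,0.4,0,-1],[0.06,0.02,0.55,0,-1],[0.06,0.02,0.7,0,-1],[0.06,0.02,0.8,0,-1],[0.06,0.02,0.8,0,-1]]'; python3 -m handwheel '[[0,0,0.08,0,-1],[0,0,0.16,0,-1],[0,0,0.16,0,-1]]'
```

```text
time: 9.77
tool_pos: [0.5272, 0.096, 0.0466]
ee_rot: [-2.309, -2.13, 0.001]
ft_force: [-1.0, -0.5, -2.7]
width: 0.0258
gripper_force: 30.0
time: 10.02
tool_pos: [0.5274, 0.096, 0.0428]
ee_rot: [-2.309, -2.13, 0.001]
ft_force: [0.4, -0.3, -2.0]
width: 0.0256
gripper_force: 30.0
```

```bash
python3 -m handwheel '[[0,0,0.04,0,-1],[0,0,0.09,0,-1],[0,0,0.09,0,-1]]'
```

```text
time: 10.27
tool_pos: [0.5277, 0.0961, 0.0423]
ee_rot: [-2.309, -2.129, -0.001]
ft_force: [-4.1, -0.9, 12.9]
width: 0.0256
gripper_force: 30.0
```

```bash
python3 -m handwheel '[[0,0,0,0,0.4],[0,0,0,0,0.4],[0,0,0,0,0.4],[0,0,0,0,0.4],[0,0,-1.5,0,0.4],[0,0,-3,0,0.8],[0,0,-4.5,0,1],[0,0,-4.5,0,1],[0,0,-4.5,0,1]]'
python3 - <<'E'
from rel import *
L=lambda p:((np.array(p)-org)@R*1e3).round(1)
print("grip local",L(onz(t,299.2,183.6,.098)))
# dark mask of grip in both views
for c,(x,y,w,h) in((t,(285,170,25,35)),(s,(280,190,30,50))):
    m=(cv2.cvtColor(c["pixels"],cv2.COLOR_RGB2GRAY)[y:y+h,x:x+w]<35).astype(np.uint8)
    n,l,st,ce=cv2.connectedComponentsWithStats(m);i=1+st[1:,4].argmax();b=st[i]
    print("dark box px",b[0]+x,b[1]+y,b[2],b[3],b[4],ce[i]+[x,y])
for gy in(-20,-12,-4,4): print(gy,[proj(t,G(25+a,gy+q,98)).round(1).tolist() for a,q in((14,12),(-14,-12))],[proj(s,G(25+a,gy+q,98)).round(1).tolist() for a,q in((14,12),(14,-12),(-14,-12),(-14,12))])
print("clip local top",[L(onz(t,265.9,165.2,z)) for z in(.028,.036)],"nib",L(onz(t,265.8,169.6,.03)))
for z in(.028,.036): print("side",L(onz(s,263.2,244.5,z)))
rel(G(25,0,130))
E
```

```text
time: 11.02
tool_pos: [0.5291, 0.0966, 0.1554]
ee_rot: [2.308, 2.129, 0.007]
ft_force: [0.5, -0.3, -0.1]
width: 0.0834
gripper_force: 0.0
grip local [ 22.4 -10.1]
dark box px 294 188 10 8 37 [297.45945946 192.32432432]
dark box px 288 200 14 33 377 [294.45888594 216.5198939 ]
-20 [[298.9, 175.8], [309.3, 189.8]] [[287.3, 199.9], [290.1, 194.4], [302.3, 195.6], [299.7, 201.2]]
-12 [[295.0, 175.5], [305.4, 189.5]] [[286.3, 201.8], [289.2, 196.2], [301.4, 197.5], [298.8, 203.1]]
-4 [[291.2, 175.1], [301.6, 189.2]] [[285.4, 203.7], [288.2, 198.0], [300.6, 199.3], [298.0, 205.1]]
4 [[287.4, 174.8], [297.7, 188.8]] [[284.4, 205.7], [287.3, 199.9], [299.7, 201.2], [297.1, 207.0]]
clip local top [array([75.8, 70.3]), array([73.5, 69.4])] nib [65.1 69.3]
side [74.7 69. ]
side [71. 79.]
t 11.0167 tcp [0.5291 0.0966 0.1554] heading -4.61 q [-0.62  0.37  0.46  1.96 -0.21  0.86 -0.12] w 0.08338394736242946 units [-2.292  3.51   1.025]
```

```bash
python3 -m handwheel '[[-0.8,1.1,0,0,0.5],[-1.6,2.2,0,0,0.5],[-2.4,3.2,0,0,0.5],[-2.73,3.53,0,0,0.5],[-2.73,3.53,0.5,0,0.5],[-2.73,3.53,1.5,0,0.5],[-2.73,3.53,2.7,0,0.5],[-2.73,3.53,3.5,0,0.5],[-2.73,3.53,3.8,0,0.5],[-2.73,3.53,3.8,0,0.5]]'
python3 - <<'E'
from rel import *
from station import capture
rel(G(25.5,-11,59))
b=capture("side")["pixels"][:,:,::-1]
cv2.imwrite("pics/n4.png",np.clip(cv2.resize(b[175:285,245:375],None,fx=5.4,fy=5.4,interpolation=cv2.INTER_CUBIC).astype(float)*1.2,0,255).astype(np.uint8))
E
```

```text
time: 11.85
tool_pos: [0.6068, 0.0221, 0.055]
ee_rot: [-2.305, -2.128, 0.008]
ft_force: [-0.9, 0.4, -0.3]
width: 0.0692
gripper_force: 0.0
t 11.85 tcp [0.6068 0.0221 0.055 ] heading -4.56 q [-0.39  0.62  0.41  1.83 -0.34  0.76  0.12] w 0.06920075417560502 units [-0.01   0.197 -0.162]
```

View pics/n4.png

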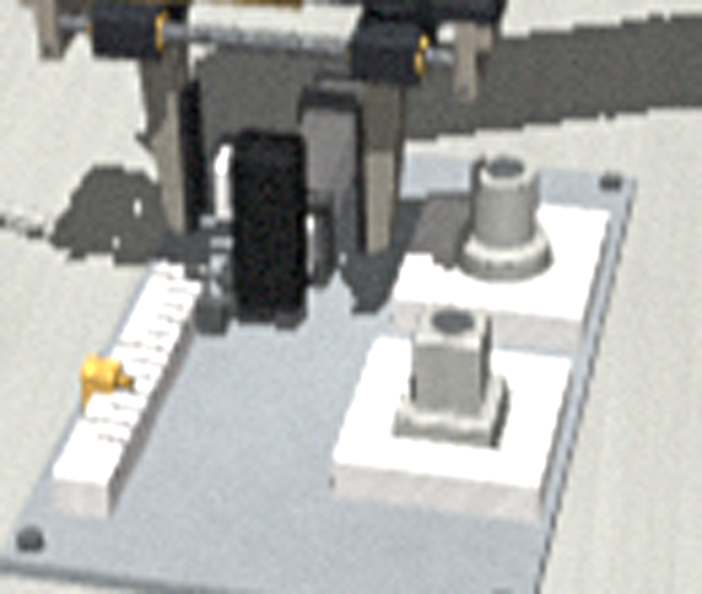

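Both parts are home, and the grip block with the white button at (225,165) stands between the fingers. Centring and squeezing.

```bash
python3 -m handwheel '[[0,0.15,-0.1,0,0.5],[0,0.15,-0.1,0,0.5],[0,0.15,-0.1,0,-1],[0,0.15,-0.1,0,-1],[0,0.15,-0.1,0,-1],[0,0.15,-0.1,0,-1],[0,0.15,-0.1,0,-1],[0,0.15,-0.1,0,-1],[0,0.15,-0.1,0,-1],[0,0.15,-0.1,0,-1]]'
python3 -c "
from rel import *
rel(G(25.5,69.5,59))"
```

```text
time: 12.73
tool_pos: [0.6111, 0.0209, 0.061]
ee_rot: [-2.306, -2.127, 0.005]
ft_force: [-9.9, 0.9, 8.2]
width: 0.028
gripper_force: 30.0
t 12.7333 tcp [0.6111 0.0209 0.061 ] heading -4.63 q [-0.39  0.62  0.41  1.82 -0.34  0.77  0.12] w 0.027955016725368913 units [3.246 0.02  0.081]
```

```bash
python3 -m handwheel '[[0.2,0.05,0,0,-1],[0.5,0.05,0,0,-1],[0.8,0.05,0,0,-1],[1.1,0.05,0,0,-1],[1.4,0.05,0,0,-1],[1.7,0.05,0,0,-1],[2,0.05,0,0,-1],[2.3,0.05,0,0,-1],[2.6,0.05,0,0,-1],[2.9,0.05,0,0,-1],[3.1,0.05,0,0,-1],[3.1,0.05,0,0,-1]]'
python3 - <<'E'
from rel import *
from station import capture
rel(G(25.5,69.5,59))
c={n:capture(n) for n in("side","top")};pickle.dump(c,open("c3.pkl","wb"))
a=c["side"]["pixels"][215:275,240:320,::-1];b=c["top"]["pixels"][145:205,230:310,::-1]
k=lambda a:np.clip(cv2.resize(a,None,fx=5 if a is b else 10,fy=5 if a is b else 10,interpolation=cv2.INTER_CUBIC).astype(float)*1.2,0,255).astype(np.uint8)
cv2.imwrite("pics/n5.png",k(a))
E
```

```text
time: 13.73
tool_pos: [0.6173, 0.0976, 0.061]
ee_rot: [-2.304, -2.127, 0.01]
ft_force: [-13.6, -3.8, 13.0]
width: 0.0278
gripper_force: 30.0
t 13.7333 tcp [0.6173 0.0976 0.061 ] heading -4.57 q [-0.51  0.64  0.41  1.79 -0.34  0.8  -0.01] w 0.02783842828100439 units [0.166 0.02  0.078]
```

View pics/n5.png

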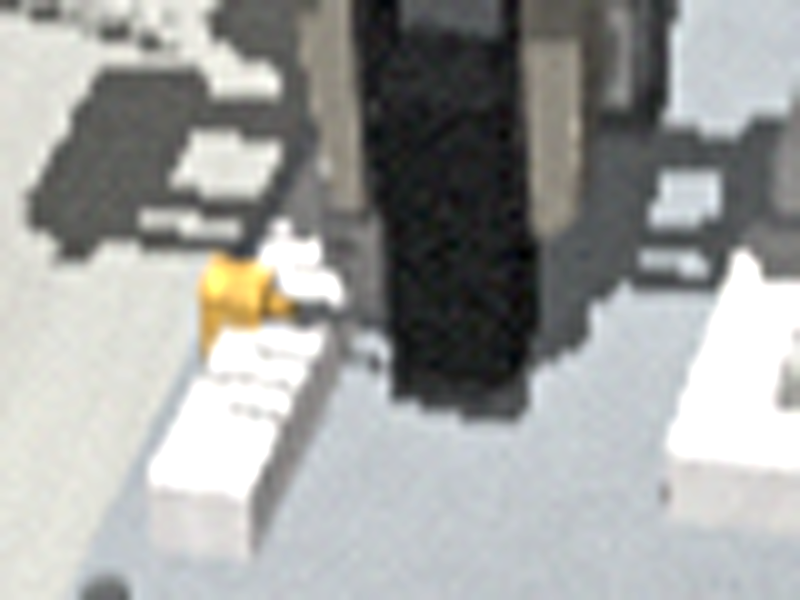

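Run:
```python
from rel import *
L=lambda p:((np.array(p)-org)@R*1e3).round(1)
for n,x,y,z in[("ptr tip",305,312,.03),("ptr mid",320,318,.03),("ptr root",375,347,.03),("nib tip",290,305,.03),("nib tip27",290,305,.027)]:
    print(n,L(onz(s,x/10+239.55,y/10+214.55,z)))
for y in(61,65,69,73): print(y,[((proj(s,G(x,y,30))-[239.55,214.55])*10).round().tolist() for x in(45,63)])
c=pickle.load(open("c3.pkl","rb"))["side"]["pixels"];g=cv2.cvtColor(c,cv2.COLOR_RGB2GRAY);print(g[241:254,264:280])
```

```text
ptr tip [58.2 72.8]
ptr mid [54.4 74.2]
ptr root [40.2 81.6]
nib tip [62.  71.1]
nib tip27 [63.4 67.3]
61 [[380.0, 286.0], [299.0, 277.0]]
65 [[375.0, 298.0], [294.0, 288.0]]
69 [[370.0, 309.0], [288.0, 299.0]]
73 [[364.0, 320.0], [283.0, 310.0]]
[[151 192 228 215 242 210 208 197 131  95  94 105 100 101  62  25]
 [192 205 198 173 241 221 219 213 218 170  89  98  98 101  58  24]
 [191 193 147 134 228 247 248 250 253 242 117  97 103 104  57  24]
 [187 192 116 144 176 202 210 211 210 240 147 100  95  93  57  23]
 [156 172 107 153 135  93 108 109 104 164 125  89  92  94  63  23]
 [132 135  93 117 117  84  78  84  80  86  83  84  78  83  67  28]
 [149 157 165 170 168 130 100 130 135  92 104 104  78  78  56  21]
 [224 223 237 236 235 220 211 219 163 112 108 134 144 144  83  32]
 [244 209 207 224 227 244 248 244 151 117 100 149 172 176 150  54]
 [244 219 182 197 198 202 209 189 128 115  96 119 133 125 171  62]
 [243 241 229 226 226 221 194 126 114 117 130 137 134  84 128  46]
 [189 204 223 223 226 243 193 117 116 122 167 172 166 139 145  57]
 [205 213 202 195 179 208 140 117 115 133 167 174 171 172 177  70]]
```

Run:
```python
from rel import *
L=lambda p:((np.array(p)-org)@R*1e3).round(1)
g=cv2.cvtColor(t["pixels"],cv2.COLOR_RGB2GRAY)
print("top stowed cols 292..308 rows 166..178");print(g[166:179,292:309])
print([ (a,L(onz(t,a,172,.03)).tolist()) for a in(298,300,302,304)])
T=pickle.load(open("c3.pkl","rb"))
from m import cent
print("top orange now",[o for o in cent(T["top"]) if 215<o[0][0]<380 and o[0][1]>150])
i=T["side"]["pixels"];hs=cv2.cvtColor(i,cv2.COLOR_RGB2HSV)
print("sat");print(hs[240:252,259:274,1]);
for y in(-13,-11,-9): print(y,[proj(t,G(x,y+e,31)).round(1).tolist() for x in(63,45) for e in(-1.5,1.5)])
```

```text
top stowed cols 292..308 rows 166..178
[[108 103 103 101 102 104 102 102  99 104  99 100  99 100 101 104 101]
 [125 123 121 118 117 116 114 113 111 105 105 109 106 102 100  99 102]
 [148 148 144 142 143 141 140 136 126 106 122 128 128 120 103 100 101]
 [155 153 154 152 148 150 149 150 136 102 136 148 147 136  98  87  87]
 [147 151 155 153 152 153 152 154 140 107 143 156 152 128  79  57  60]
 [125 148 155 148 136 151 155 152 135 111 145 157 151 125  69  50  49]
 [117 149 155 143 112 141 154 149 124 110 145 157 153 120  70  45  50]
 [125 150 157 146 114 137 146 139 116 109 132 151 151 113  63  52  48]
 [127 151 158 146 129 136 138 133 124 113 121 147 147 106  57  48  52]
 [130 151 151 134 134 142 150 149 147 144 138 134 136 100  59  53  55]
 [130 137 127 103 105 112 126 129 130 128 124 112 115  84  56  52  63]
 [103  93  69  51  54  56  65  68  69  73  71  68  77  69  54  50  67]
 [ 79  62  39  29  32  33  34  35  33  39  35  36  43  51  55  54  66]]
[(298, [65.7, -2.7]), (300, [66.1, -7.1]), (302, [66.5, -11.6]), (304, [66.9, -16.0])]
top orange now []
sat
[[  8  10  81 100  43  14  1
[... 234 characters left out ...]
153 145 149 148 152 161 126  49  13   2   6   4   6]
 [ 12 137 156 156 152 152 151 167 160 149 100   2   9   5   2]
 [  3 131 163 143 151 159 164 122 116 114  83  10   6  15   6]
 [  4 133 151  75 103 112 123  15   4   9  14  10   4   7   8]
 [  6 121 103  12  18  19  29   0   2   1   6   6   8   5  11]
 [ 15 105  50   3   1   2   5   2   3   4   3   4   0   3   6]
 [ 14  60  10   1   0   2   0  10   3   5   3   4   7   4   9]
 [ 17   9   3   0   2   2   4   2   3   1   6   1   6  15   6]]
-13 [[303.2, 173.5], [301.8, 173.4], [302.5, 181.3], [301.1, 181.2]]
-11 [[302.3, 173.4], [300.9, 173.3], [301.6, 181.2], [300.2, 181.1]]
-9 [[301.4, 173.3], [300.0, 173.2], [300.7, 181.2], [299.3, 181.0]]
```

Run:
```python
from rel import *
L=lambda p:((np.array(p)-org)@R*1e3).round(1)
g=cv2.cvtColor(t["pixels"],cv2.COLOR_RGB2GRAY)
print("top grip cols 289..310, rows 176..198 step2");print(g[176:199:2,289:311])
G0=cv2.cvtColor(s["pixels"],cv2.COLOR_RGB2GRAY)
print("side stowed pred",[proj(s,G(x,-11,30)).round(1).tolist() for x in(63,45)]);print(G0[221:236,274:292])
print([(v,L(onz(s,283,v,.03)).tolist()) for v in(226,227,228,229,230)])
```

```text
top grip cols 289..310, rows 176..198 step2
[[137 129 107 130 137 127 103 105 112 126 129 130 128 124 112 115  84  56
   52  63  95 102]
 [ 77  79  82  79  62  39  29  32  33  34  35  33  39  35  36  43  51  55
   54  66  96 104]
 [102 104 106  98  68  41  31  38  37  38  38  35  37  37  34  35  64  94
  101  98  89  88]
 [103 103 101  97  61  39  39  39  41  38  37  39  39  43  39  39  59 100
  106  96  67  54]
 [101 104 104  98  60  38  37  39  39  40  38  38  40  39  35  38  58  82
   70  60  66  65]
 [102 108 108  94  57  33  40  40  42  37  39  38  46  36  38  37  53  58
   53  60  71  78]
 [103 107 105  89  51  32  37  33  37  36  35  37  39  39  36  44  56  59
   58  63  74  75]
 [106 104 105 102  60  27  31  37  32  34  38  32  35  31  30  41  57  58
   61  69  77  73]
 [104 105 106 101  64  35  30  34  33  36  31  33  35  37  33  41  54  59
   58  76  79  80]
 [106 104 107  99  73  37  34  37  29  35  34  35  36  32  37  43  47  48
   76 122 134 127]
 [105 107 104 106 101  77  63  55  48  46  41  38  41  43  43  52  56  55
   58  70  72  70]
 [105 106 104 106 104 105 104 104
[... 639 characters left out ...]
35 215 191 195 194 195 218 228 144  96 163 133  78  63  33  18  15  27]
 [234 216 201 208 205 203 194 179 109  89 134 141  84  71  51  20  27  28]
 [233 213 219 237 236 241 204 121  92  86  96 104  88  86  54  25  26  29]
 [213 190 193 194 185 215 181  82  77  78  85  85  73  68  63  36  21  17]
 [221 220 219 205 194 206 140  76  67  65  72  72  58  63  55  39  42  35]
 [194 192 196 215 211 183 121  78  65  70  69  71  50  58  69  45  47  43]
 [210 205 173 190 169 126 112  79  66  73  70  72  53  89 134  72  67  70]
 [237 238 222 225 152  96 111  85  66  68  65  63  60 132 166 139 134 135]]
[(226, [50.7, -3.5]), (227, [49.7, 0.3]), (228, [48.6, 4.1]), (229, [47.6, 7.8]), (230, [46.6, 11.5])]
```

```bash
python3 -m handwheel '[[0.05,0,0,0,-1],[0.09,0,0,0,-1],[0.09,0,0,0,-1],[0.09,0,0,0,-1],[0.09,0,0,0,-1],[0.09,0,0,0,-1]]'
python3 - <<'E'
from rel import *
from station import capture
rel(G(25.5,69.5,59))
c=capture("side")["pixels"];g=cv2.cvtColor(c,cv2.COLOR_RGB2GRAY);print(g[243:250,264:276]);print(cv2.cvtColor(c,cv2.COLOR_RGB2HSV)[243:250,262:272,1])
E
```

```text
time: 14.33
tool_pos: [0.6174, 0.0985, 0.0609]
ee_rot: [-2.306, -2.126, 0.011]
ft_force: [-14.5, -3.7, 12.5]
width: 0.028
gripper_force: 30.0
t 14.3333 tcp [0.6174 0.0985 0.0609] heading -4.65 q [-0.51  0.64  0.41  1.78 -0.34  0.8  -0.01] w 0.027951466122848143 units [0.131 0.02  0.077]
[[187 194 150 136 229 249 250 252 255 123  91  98]
 [184 194 121 142 175 202 203 201 203 169 142 104]
 [162 169 110 152 140 103  99  96 104 152 128  95]
 [131 137  92 115 118  87  72  73  73  83  82  82]
 [148 158 164 172 163 130  96 125  91  84 100  83]
 [222 223 236 237 235 222 213 222 139  89 117 104]
 [240 205 207 229 225 243 250 245 149 101 117 145]]
[[141 151 150 148 158  42   3   2   1   1]
 [152 149 149 149 154 134  45  16   6   4]
 [157 151 146 154 156 162 147  94   8   8]
 [149 158 162 164 119 114 116  84  10  20]
 [ 78 105 113 118  21   3   6  17   3   4]
 [ 13  18  16  30   1   3   0   2   5   5]
 [  3   3   3   6   4   1   1   3   4   4]]
```

```bash
python3 -m handwheel '[[0.06,0,0,0,-1],[0.06,0,0,0,-1],[0.06,0,0,0,-1],[0.06,0,0,0,-1],[0.06,0,0,0,-1],[0.06,0,0,0,-1]]'; python3 -c "
from rel import *
rel(G(25.5,69.5,59));print(r.read_state()['joint_vel'].round(4))"
```

```text
time: 14.88
tool_pos: [0.6175, 0.1, 0.061]
ee_rot: [-2.306, -2.126, 0.011]
ft_force: [-14.1, -2.8, 11.6]
width: 0.0277
gripper_force: 30.0
t 14.8833 tcp [0.6175 0.1    0.061 ] heading -4.65 q [-0.51  0.64  0.41  1.78 -0.34  0.8  -0.01] w 0.02773478235841405 units [0.071 0.02  0.078]
[ 0.0012  0.0018  0.001   0.0005 -0.0009  0.0027  0.0013]
```

```bash
python3 -c "
from station import r
print(r.close_job())"
```

```text
the job is handed in; nothing more can be done
None
```

The job is handed in: cup and block are home in their nests, and the arm is drawn out about 79 mm and still held with the button squeezed. I put the pointer about level with the clip, estimated to within 1–2 mm; no verdict came back.

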